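# Put the tea things back on their own stands

### The arm

A 6-joint arm with a two-finger parallel gripper is mounted at the origin on the work surface. World frame = base frame: x ahead of the robot, y to its left, z up, the work surface at z = 0. Lengths are in m, angles in rad, forces in N, time in s.
With the tool pointing down it reaches from about 0.3 to 0.825 m from the base axis. Payload 5.4 kg.
Tool frame: the origin (TCP) lies at the very end of the fingers, on their centre line; the grasp point (between the pads) lies 19 mm behind it; z points along the fingers, y is the line along which they close (so a half turn about z gives the same grasp; the last joint's range is limited). The gripper opens to 92 mm and grips with 3 to 60 N. Pads are 20 mm wide; open, the fingers measure 128 mm over their backs; the gripper's body (75 mm by 189 mm) begins 69 mm behind the grasp point.
Start: joints at [0.926, 0.158, 1.597, -0, 1.386, -0.21], TCP at [0.242, 0.521, 0.215] pointing down, gripper open.
Joint ranges: [-2.91, 2.91], [-0.94, 2.29], [0.18, 2.7], [-1.29, 4.43], [0.17, 2.64], [-3, 3]. Speed limits (rad/s): [2.57, 2.57, 3.14, 3.14, 3.14, 3.14].

### API

Orientations are given as a rotation vector (axis times angle).
In Python, from workcell import bot gives the robot as it stands. Calls block until the motion is done:
- bot.goto(position, orientation): joint-space move of the TCP to a pose.
- bot.line_to(position, rot=None, max_speed=0.15): straight line of the TCP; rot=None keeps the orientation; max_speed is the mean speed in m/s.
- bot.set_joints(angles): joint-space move.
- bot.set_gripper(opening, newtons=None): opening from 0.0 (shut) to 1.0 (fully open); newtons is the grip in N (None keeps the last); returns when the fingers have stopped.
- bot.hold(seconds).
- bot.inverse_kinematics(position, orientation): joint angles nearest the present ones, or None.
- bot.read_camera(name): name is "scene" or "top"; returns a dict with "pixels" (480x640x3 uint8, blue, green, red), "fx", "fy", "cx", "cy" (pixels), "k1" (the pictures are not rectified: a ray, as slopes to the right and down, at radius r is drawn at 1 + k1 r^2 times it, then the intrinsics apply), "R" (3x3) and "t" (3): a world point X has camera coordinates R X + t. Camera axes: x right, y down, z forward; pixel columns grow to the right and rows downward; lengths in m; the calibration is good to about 2 mm. A picture is of the moment at which its call begins. There is no depth.
A pose or a line that the arm cannot do raises bot.MotionError and nothing moves.
- bot.job_done(): hands the job in; it is judged then, once.
Readings, each from a call of its own:
- bot.current_clock(): time.
- bot.current_joints(): joint angles.
- bot.current_joint_vel(): joint speeds.
- bot.current_effort(): joint torques, N m.
- bot.current_ee_pos(): TCP position.
- bot.current_tool_rot(): TCP orientation.
- bot.current_contact_force(): force on the tool from outside, world axes, zero at the start.
- bot.current_ft_torque(): the same for the moment, N m.
- bot.current_opening(): opening from 0.0 (shut) to 1.0 (fully open).
- bot.current_grip_force(): force on a finger pad.
Only numpy, scipy, OpenCV 4.12 (cv2) and the standard library are available. Lean on these libraries where they do the work, as an engineer would, in place of code of your own. Each camera call takes 0.05 s, during which the arm holds its last target. There are 200 camera calls.

### The job

The tea things were put down in a hurry and each stands on the wrong thing: put the big mug on the big saucer, the small cup on the small saucer, the steel sugar canister on the square bamboo coaster, and the aluminium lid on its saucepan. Every stand is taken at first, but the round cork mat, once the lid is off it, is a free spot to park a piece on the way; leave it empty at the end for the teapot. Set each piece down gently, upright and in the middle of its place, and leave the saucers, coaster, mat and saucepan where they are and the tablespoon undisturbed on its upturned bowl.

Things in the scene. Friction and masses are not known exactly. Their poses are not given: they have to be found in the camera images.
- mug: Big cream ceramic mug, straight-sided, 62 mm outside diameter, 92 mm tall, open on top, about 0.28 kg, standing upright. Origin at the centre of its underside, z up. Its loop handle points along its own +y and reaches 68 mm from the axis (from 20 mm to 80 mm up), so it is best gripped across its x axis. At the start it stands on the small saucer.
- cup: Small cream ceramic cup, 56 mm tall, 51 mm outside diameter at 10 mm up widening to 54 mm at the rim (40 mm at the foot), open on top, about 0.12 kg. Origin at the centre of its underside, z up. Its small loop handle points along its own +y and reaches 47 mm from the axis, so it is best gripped across its x axis. At the start it stands on the bamboo coaster.
- canister: Round stainless steel sugar canister, closed and solid to the touch, 60 mm diameter, body 78 mm tall, then a 63 mm wide lid up to 92 mm and a small black knob (16 mm wide) up to 104 mm; about 0.25 kg; its lid does not come off. Origin at the centre of its underside, z up. At the start it stands on the big saucer.
- lid: Aluminium saucepan lid, 146 mm diameter, with a round black knob 28 mm wide on its middle from 20 to 48 mm above the origin (the dome just below the knob is 17 mm above it). Origin at the centre of the underside of its inner step, z up; that step is 124 mm wide narrowing to 114 mm, 6 mm deep, and drops into the pan's mouth with some 5 mm of play all round, the flange 6 mm above the origin then resting on the rim. About 0.14 kg. At the start it lies on the cork mat, knob up.
- big_saucer: Big dark grey ceramic saucer, 156 mm diameter, rim 20 mm high, flat middle about 90 mm wide whose upper face is 5 mm above the origin (centre of the underside). Loose, 0.3 kg. Place of the big mug.
- small_saucer: Small dark grey ceramic saucer, 120 mm diameter, rim 17 mm high, flat middle about 70 mm wide whose upper face is 5 mm above the origin (centre of the underside). Loose, 0.18 kg. Place of the small cup.
- coaster: Flat square bamboo coaster, 100 x 100 mm, 8 mm thick; origin at the centre of its underside. Loose, 0.12 kg. Place of the sugar canister.
- mat: Round brown cork mat, 176 mm diameter, 12 mm thick, origin at the centre of its underside. Loose, 0.2 kg. The lid lies on it at first; afterwards it is the free spot for parking, and must be empty at the end.
- saucepan: Open aluminium saucepan, 140 mm outside diameter, 134 mm inside, rim 76 mm above the origin (centre of the underside); one black handle along its own +x at 62 mm height, out to 192 mm from the axis and 22 mm wide. Loose, 0.6 kg. Place of the lid.
- spoon: Steel tablespoon, about 176 mm long, 40 mm wide at its bowl, lying across the foot of an upturned blue bowl (130 mm wide, 58 mm tall). Origin near its balance point, on its underside. Must be left alone. (Also about, and lower than 125 mm like everything near the work: a tea packet 102 mm tall, a matchbox, a bamboo stick lying flat.)
Mind the look-alikes: they are no part of the job. Of the things that look like the coaster, the smaller one is meant.

How it is judged:
At the end, for the whole second after the job is handed in: Mug upright on the big saucer within 15 mm of its centre, small cup on the small saucer within 13 mm, canister on the coaster within 15 mm, lid level on the saucepan within 8 mm of centre, flange on the rim; all released and at rest, the cork mat empty (horizontal distance between mug and big_saucer below 0.015 m and z of mug in the frame of big_saucer between 0.002 and 0.009 m and angle between each of mug, cup, canister's own z axis and vertical below 0.08 rad and linear speed of each of mug, cup, canister, lid below 0.02 m/s and horizontal distance between cup and small_saucer below 0.013 m and z of cup in the frame of small_saucer between 0.002 and 0.009 m and horizontal distance between canister and coaster below 0.015 m and z of canister in the frame of coaster between 0.005 and 0.012 m and horizontal distance between lid and saucepan below 0.008 m and z of lid in the frame of saucepan between 0.066 and 0.074 m and angle between lid's own z axis and vertical below 0.06 rad); the robot touches nothing.
It fails at once if the mug, cup, canister or lid is dropped or knocked: it moves faster than 0.6 m/s with no finger touching it (a fall of about 18 mm) ((linear speed of mug above 0.6 m/s and contact force between mug and the fingers below 0.1 N) or (linear speed of cup above 0.6 m/s and contact force between cup and the fingers below 0.1 N) or (linear speed of canister above 0.6 m/s and contact force between canister and the fingers below 0.1 N) or (linear speed of lid above 0.6 m/s and contact force between lid and the fingers below 0.1 N)).
It fails at once if the mug, cup, canister or lid is tipped more than 40 degrees (angle between any of mug, cup, canister, lid's own z axis and vertical above 0.7 rad).
It fails at once if a saucer, the coaster, the cork mat or the saucepan is shifted more than 40 mm (distance of any of big_saucer, small_saucer, coaster, mat, saucepan from where it was at the start of the episode above 0.04 m).
It fails at once if the tablespoon on the upturned bowl is disturbed (moved more than 30 mm) (distance of spoon from where it was at the start of the episode above 0.03 m).
It also fails if it takes over 141 s, if anything falls off the work surface, if the arm or the gripper's body presses on something with over 40 N, if the wrist force passes 120 N, or if a joint passes its speed limit or range.

## Working session

There is one attempt and no reset: what is moved stays moved. The work goes in short steps, each a Python script; the robot and the scene stay as the last script left them, time stands still between calls to the robot, and variables do not carry over. Pictures are saved under pics/ and viewed, at most 14 in all, crops included, and the job is handed in when it is done.

```bash
mkdir -p pics
python3 - <<'E'
from workcell import bot
import cv2,pickle
for n in("scene","top"):
    c=bot.read_camera(n); cv2.imwrite(f"pics/{n}0.png",c["pixels"]); pickle.dump(c,open(n+"0.pkl","wb"))
    print(n,c["fx"],c["fy"],c["cx"],c["cy"],c["k1"],c["R"],c["t"])
E
```

```text
scene 467.80373336100286 467.80373336100286 318.07959684620556 230.61852775910657 -0.005898469946004013 [[ 0.53873071  0.84239645  0.01172396]
 [ 0.61329392 -0.3825977  -0.6910062 ]
 [-0.57761561  0.37945649 -0.72275375]] [-0.22873195 -0.24426901  1.37546409]
top 480.4961540892595 480.4961540892595 313.7100216862964 237.3858607584617 -0.047942091957354584 [[ 0.01916686 -0.99979404  0.00667087]
 [-0.99907077 -0.01940975 -0.03848188]
 [ 0.03860344 -0.0059271  -0.99923703]] [0.00273988 0.42886737 1.12811184]
```

View pics/top0.png

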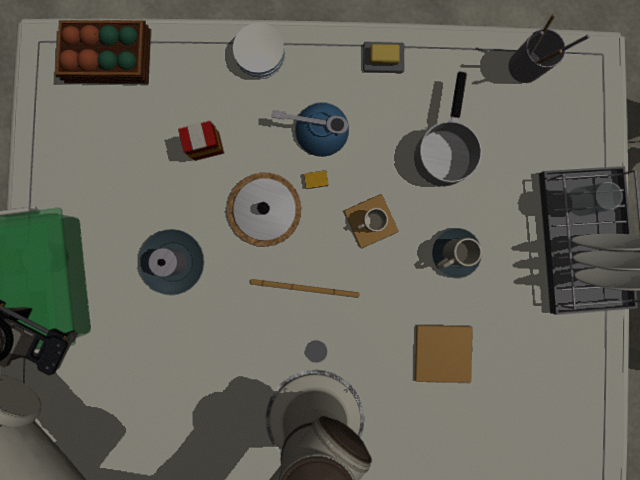

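View pics/scene0.png

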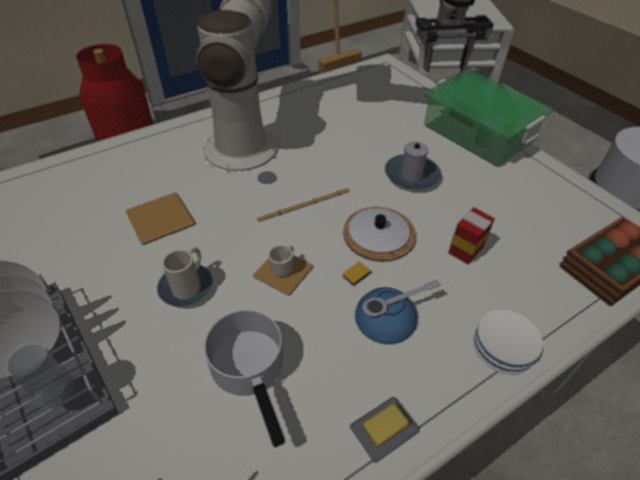

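Top view: canister on the big saucer (171,262), lid on the mat (264,209), cup on the coaster (371,221), mug on the small saucer (457,253), pan (448,152). Scene view agrees.

Candidates: coaster is the small square at (371,221), not the bigger board at (444,353). Saucers are at (171,262) big and (457,253) small, not the white plates (259,50). The only mug is (457,253), not the utensil pot (537,57).

```bash
cat > h.py <<'E'
import numpy as np, cv2, pickle
def K(c): return np.array([[c["fx"],0,c["cx"]],[0,c["fy"],c["cy"]],[0,0,1.]]), np.array([c["k1"],0,0,0,0.])
def ray(c,px):
    k,d=K(c); n=cv2.undistortPoints(np.float64(px).reshape(-1,1,2),k,d).reshape(-1,2)
    R,t=np.array(c["R"]),np.array(c["t"]); return -R.T@t, np.c_[n,np.ones(len(n))]@R
def onz(c,px,z):
    o,d=ray(c,px); s=(z-o[2])/d[:,2]; return (o+s[:,None]*d)[:,:2]
def proj(c,X):
    k,d=K(c); return cv2.projectPoints(np.float64(X).reshape(-1,1,3),cv2.Rodrigues(np.array(c["R"]))[0],np.float64(c["t"]),k,d)[0].reshape(-1,2)
def circ(p):
    A=np.c_[2*p,np.ones(len(p))]; s=np.linalg.lstsq(A,(p**2).sum(1),rcond=None)[0]
    return s[:2],np.sqrt(s[2]+s[:2]@s[:2])
E
python3 - <<'E'
from h import *
c=pickle.load(open("top0.pkl","rb")); im=c["pixels"]; hsv=cv2.cvtColor(im,cv2.COLOR_BGR2HSV)
for n,(u,v) in dict(bigs=(190,285),smalls=(465,272),mat=(264,241),coast=(385,235),lid=(280,225),mug=(478,256),panwall=(425,135),cupw=(384,213),table=(330,250),canlid=(185,262)).items(): print(n,hsv[v,u],onz(c,[(u,v)],0))
cr=im[110:305,130:490]; cv2.imwrite("pics/crop1.png",cv2.resize(cr,None,fx=2.2,fy=2.2,interpolation=cv2.INTER_CUBIC))
E
```

```text
bigs [95 68 45] [[0.3100633  0.30289304]]
smalls [93 45 57] [[ 0.3532198  -0.35254232]]
mat [ 14 138  96] [[0.4181439  0.12914237]]
coast [ 18 145 114] [[ 0.43805875 -0.15910082]]
lid [ 30   2 135] [[0.45703687 0.09188448]]
mug [23 46 44] [[ 0.39204725 -0.38376047]]
panwall [  0   2 118] [[ 0.68191474 -0.25326401]]
cupw [20 36 84] [[ 0.49068026 -0.15601461]]
table [ 23  25 132] [[ 0.39976197 -0.0283818 ]]
canlid [160  13  58] [[0.36444144 0.31634374]]
```

View pics/crop1.png

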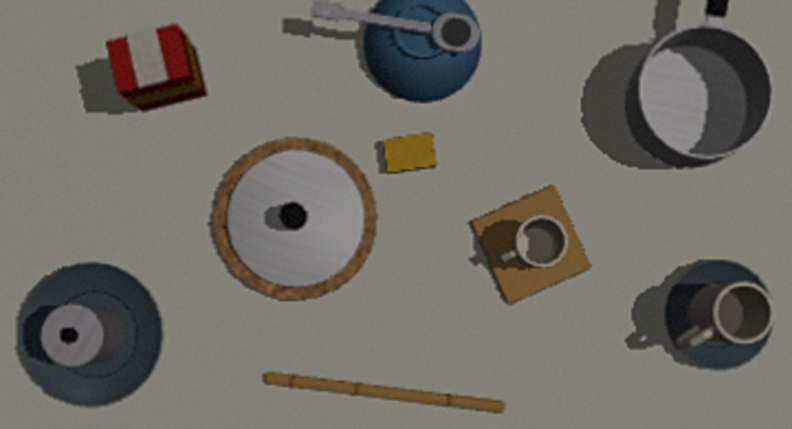

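The crop confirms the choices: the small coaster (crop 530,245) carries the cup, whose handle points lower left. The mug handle (695,335) also points lower left. Next I fit the shapes.

```bash
cat > meas.py <<'E'
from h import *
S=4
def hough(c,px,z,r,win=None):
    """circle of world radius r at height z near pixel px -> world centre, radius"""
    e=np.abs(proj(c,[[*onz(c,[px],z)[0]+[0,r],z]])[0]-px); rp=np.hypot(*e)*S
    w=int(rp/S*1.6+4); u,v=map(int,px); g=cv2.cvtColor(c["pixels"],cv2.COLOR_BGR2GRAY)[v-w:v+w,u-w:u+w]
    g=cv2.GaussianBlur(cv2.resize(g,None,fx=S,fy=S,interpolation=cv2.INTER_CUBIC),(0,0),2)
    h=cv2.HoughCircles(g,cv2.HOUGH_GRADIENT,1,500,param1=60,param2=10,minRadius=int(rp*.93),maxRadius=int(rp*1.07))
    if h is None: return None,None
    x,y,q=h[0,0]; p=np.array([(x+.5)/S-.5+u-w,(y+.5)/S-.5+v-w]); return p,onz(c,[p],z)[0]
def blob(c,mask,px):
    """contour of the mask component holding/nearest px"""
    cs=cv2.findContours(mask.astype(np.uint8),cv2.RETR_EXTERNAL,cv2.CHAIN_APPROX_NONE)[0]
    return max((k for k in cs if len(k)>8),key=lambda k:cv2.pointPolygonTest(k,tuple(map(float,px)),True)).reshape(-1,2)
def robcirc(p,r):
    p=cv2.convexHull(np.float32(p)).reshape(-1,2).astype(float); q=p
    for _ in range(6):
        m,R=circ(q); e=abs(np.hypot(*(p-m).T)-R); q=p[e<max(.002,np.percentile(e,75))]
    return m,R,len(q)
E
python3 - <<'E'
from meas import *
c=pickle.load(open("top0.pkl","rb")); im=c["pixels"]; H,Sa,V=[x.astype(int) for x in cv2.split(cv2.cvtColor(im,cv2.COLOR_BGR2HSV))]
ov=im.copy()
brown=(H>8)&(H<22)&(Sa>100); blue=(H>82)&(H<115)&(Sa>30)
np.set_printoptions(precision=4,suppress=True)
print("mat",robcirc(onz(c,blob(c,brown,(264,209)),.012),.088))
k=blob(c,brown,(380,235)); r=cv2.minAreaRect(np.float32(onz(c,cv2.convexHull(k).reshape(-1,2),.008))); print("coaster",r)
print("bigs",robcirc(onz(c,blob(c,blue,(180,285)),.02),.078))
print("smalls",robcirc(onz(c,blob(c,blue,(450,272)),.017),.06))
print("lidflange",robcirc(onz(c,blob(c,(Sa<12)&(V>90),(280,225)),.02),.073))
k=blob(c,(V<30),(262.5,208)); print("lidknob",onz(c,[cv2.minEnclosingCircle(k)[0]],.012+.040),len(k))
for n,px,z,r in(("canlid",(163,262),.097,.0315),("cup",(376,219),.064,.027),("mug",(467,252),.097,.031),("pan",(450,152),.076,.07),("bigs",(171,262),.02,.078),("smalls",(457,253),.017,.06)):
    p,w=hough(c,px,z,r); print(n,p,w)
    if p is not None:
        th=np.linspace(0,6.28,60); cv2.polylines(ov,[np.int32(np.round(proj(c,np.c_[w[0]+r*np.cos(th),w[1]+r*np.sin(th),0*th+z])*16))],True,(0,0,255),1,0,4)
for n,a,b,z in(("mughandle",(445,262),None,.085),("cuphandle",(361,226.5),None,.045)): print(n,onz(c,[a],z))
cv2.imwrite("pics/ov1.png",cv2.resize(ov[110:305,130:490],None,fx=2.2,fy=2.2,interpolation=cv2.INTER_CUBIC))
from workcell import bot
print(bot.current_opening(),bot.current_clock())
E
```

```text
mat (array([0.4938, 0.1308]), np.float64(0.08665017160047649), 56)
coaster ((0.4709056317806244, -0.12340149283409119), (0.09814544767141342, 0.09846527874469757), 25.09001350402832)
bigs (array([0.3651, 0.3457]), np.float64(0.0754088454842983), 61)
smalls (array([ 0.3981, -0.3263]), np.float64(0.056595305163049815), 16)
lidflange (array([0.4929, 0.1296]), np.float64(0.07165528997526904), 49)
lidknob [[0.4927 0.129 ]] 30
canlid [162.5 262. ] [0.3652 0.3404]
cup [376.   218.25] [ 0.4725 -0.1283]
mug [467.75 251.5 ] [ 0.4009 -0.3269]
pan [450. 152.] [ 0.6248 -0.2923]
bigs [170.5 261.5] [0.3653 0.3453]
smalls [456.   252.75] [ 0.3987 -0.3252]
mughandle [[ 0.3769 -0.2801]]
cuphandle [[ 0.4544 -0.0967]]
1.000694313967313 0.1
```

View pics/ov1.png

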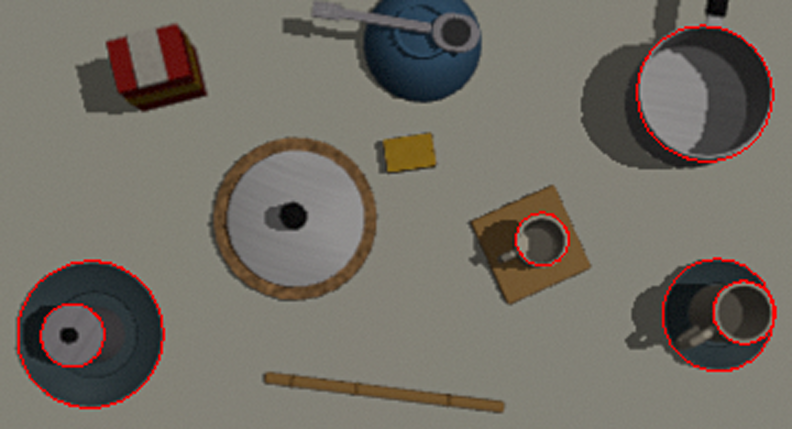

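Fits are good: the overlay circles match the rims. First move is the lid onto the pan.

```bash
cat > act.py <<'E'
from workcell import bot
import numpy as np
from scipy.spatial.transform import Rotation as Ro
UP=.23
def rv(a):
    a=np.radians(a); y=np.array([np.cos(a),np.sin(a),0]); z=np.array([0,0,-1.]); return Ro.from_matrix(np.c_[np.cross(y,z),y,z]).as_rotvec()
def best(p,angs):
    c=[]
    for a in angs:
        for b in (a,a+180):
            q=bot.inverse_kinematics(p,rv(b)); lo=bot.inverse_kinematics([p[0],p[1],UP],rv(b))
            if q is not None and lo is not None: c.append((abs(np.array(q)[5]),b))
    return rv(min(c)[1])
def st(m): print(m,"t",round(bot.current_clock(),1),"tcp",np.round(bot.current_ee_pos(),4),"op",round(bot.current_opening(),3),"grip",round(bot.current_grip_force(),1),"F",np.round(bot.current_contact_force(),1))
def pick(xy,z,angs,N,op=1.):
    xy=list(xy); r=best([*xy,z],angs)
    bot.goto([*xy,UP],r); bot.set_gripper(op); bot.line_to([*xy,z+.03],max_speed=.25); bot.line_to([*xy,z],max_speed=.08)
    bot.set_gripper(0.,N); st("gripped"); bot.line_to([*xy,z+.02],max_speed=.06); bot.line_to([*xy,UP],max_speed=.25); st("lifted")
def place(xy,z,angs,op=1.,gap=.001):
    xy=list(xy); r=best([*xy,z],angs)
    bot.goto([*xy,UP],r); bot.line_to([*xy,z+.03],max_speed=.2); bot.line_to([*xy,z+.006],max_speed=.06); st("near")
    f0=bot.current_contact_force()[2]
    for dz in np.arange(.005,gap-.0015,-.001):
        bot.line_to([*xy,z+dz],max_speed=.02)
        if bot.current_contact_force()[2]-f0>1.: break
    st("down"); bot.set_gripper(op); bot.hold(.2); bot.line_to([*xy,z+.03],max_speed=.08); bot.line_to([*xy,UP],max_speed=.25); st("released")
ANY=range(0,180,15)
E
python3 - <<'E'
from act import *
pick((.4928,.1292),.012+.022,ANY,20,.6)
E
```

```text
gripped t 4.4 tcp [0.493  0.1292 0.0343] op 0.3 grip 20.0 F [-0.9 -0.8  1.9]
lifted t 5.7 tcp [0.4918 0.1292 0.2281] op 0.3 grip 20.0 F [ 0.7  0.  -2.2]
```

```bash
sed -i 's/>1.: break/>2.5: break/' act.py
python3 - <<'E'
from act import *
import cv2
place((.6248,-.2915),.070+.022,ANY,.6,0.)
c=bot.read_camera("scene"); cv2.imwrite("pics/s1.png",cv2.resize(c["pixels"][140:420,100:500],None,fx=2,fy=2))
E
```

```text
near t 8.6 tcp [ 0.6246 -0.2914  0.0976] op 0.299 grip 20.0 F [ 0.2 -0.2 -1.1]
down t 10.3 tcp [ 0.625  -0.2916  0.0924] op 0.302 grip 20.0 F [-2.7  1.8  5.9]
released t 12.2 tcp [ 0.6243 -0.2912  0.2285] op 0.602 grip 0.0 F [ 0.2  0.2 -0.8]
```

View pics/s1.png

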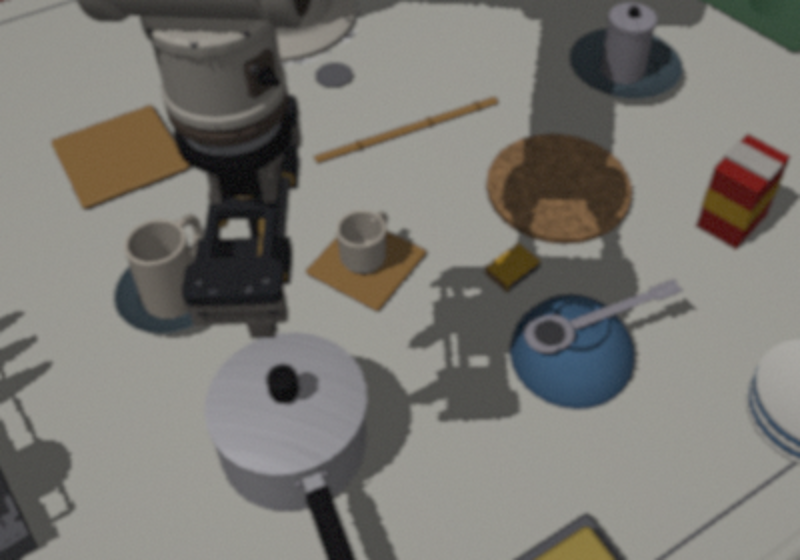

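The lid (crop 287,400) sits flat on the pan. Next: canister to the mat, then mug to the big saucer.

Run:
```python
from act import *
pick((.3652,.3404),.005+.028,ANY,30)
place((.4938,.1308),.012+.028,ANY,1.,0.)
pick((.4009,-.3269),.005+.035,[27],25)
```

```text
gripped t 17.3 tcp [0.3653 0.3405 0.0332] op 0.678 grip 30.0 F [-0.1  0.2  1.7]
lifted t 18.6 tcp [0.3643 0.3399 0.2281] op 0.676 grip 30.0 F [ 0.3  0.  -2.4]
near t 21.1 tcp [0.4936 0.1308 0.0456] op 0.677 grip 30.0 F [-0.3  0.  -2.4]
down t 22.6 tcp [0.494  0.1308 0.0402] op 0.678 grip 30.0 F [-0.7  0.   0.9]
released t 24.7 tcp [0.4928 0.1307 0.2281] op 0.999 grip 0.0 F [-0.4 -0.2 -1.1]
gripped t 28.5 tcp [ 0.4009 -0.3271  0.0403] op 0.669 grip 25.0 F [-1.4 -0.6  1.2]
lifted t 29.8 tcp [ 0.4003 -0.3261  0.2281] op 0.67 grip 25.0 F [ 0.5  0.1 -2.5]
```

Run:
```python
from act import *
from meas import *
c=bot.read_camera("top"); im=c["pixels"]; cv2.imwrite("pics/t2.png",cv2.resize(im[110:305,130:490],None,fx=2.2,fy=2.2))
for n,px,z,r in(("bigs",(171,262),.02,.078),("canlid",(258,206),.104,.0315),("lid",(450,152),.078,.073)): print(n,*hough(c,px,z,r))
H,Sa,V=[x.astype(int) for x in cv2.split(cv2.cvtColor(im,cv2.COLOR_BGR2HSV))]
print(robcirc(onz(c,blob(c,(H>82)&(H<115)&(Sa>30),(171,262)),.02),.078))
```

```text
bigs [169.75 261.75] [0.36464731 0.34704348]
canlid [259.   204.75] [0.49363267 0.13171926]
lid [451.   151.25] [ 0.62612692 -0.29396929]
(array([0.3651074 , 0.34540809]), np.float64(0.07544105060190397), 50)
```

View pics/t2.png

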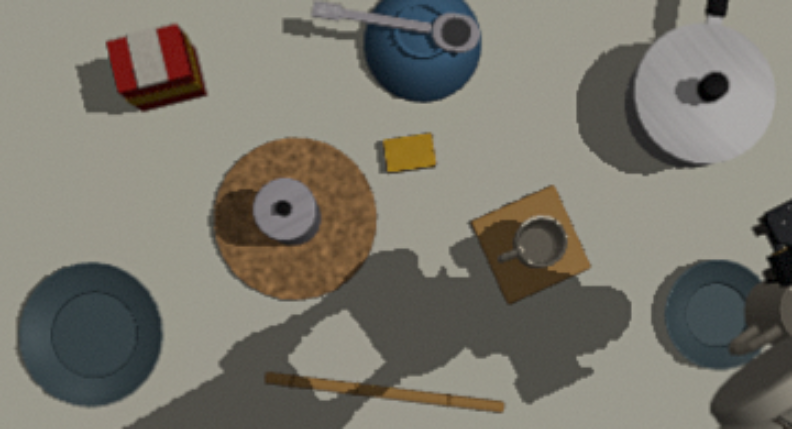

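Everything is in order: canister upright mid-mat (crop 285,210), both saucers free. Place the mug, then pick the cup.

Run:
```python
from act import *
from meas import *
place((.365,.3457),.005+.035,ANY,1.,0.)
c=bot.read_camera("top")
p,w=hough(c,(457,253),.017,.06); print("smalls",p,w)
p,w=hough(c,(376,219),.064,.027); print("cup",p,w)
pick((.4725,-.1283),.008+.022,[30],15)
```

```text
near t 33.8 tcp [0.3648 0.3456 0.0457] op 0.671 grip 25.0 F [ 0.1  0.2 -2.2]
down t 35.2 tcp [0.3652 0.3459 0.0403] op 0.665 grip 25.0 F [-0.   0.8  0.9]
released t 37.4 tcp [0.3641 0.3452 0.2281] op 0.999 grip 0.0 F [ 0.2 -0.1 -0.2]
smalls [455.5  252.75] [ 0.39863544 -0.32398784]
cup [376.25 219.25] [ 0.47026006 -0.12894113]
gripped t 41.4 tcp [ 0.4725 -0.1285  0.0301] op 0.572 grip 15.0 F [-0.8 -1.6  1. ]
lifted t 42.8 tcp [ 0.4716 -0.1278  0.2282] op 0.571 grip 15.0 F [ 0.1 -0.1 -2.3]
```

Run:
```python
from act import *
from meas import *
place((.3988,-.3250),.005+.022,ANY,1.,0.)
bot.goto([.4936,.1312,UP],rv(90) if bot.inverse_kinematics([.4936,.1312,UP],rv(90)) is not None else rv(-90))
c=bot.read_camera("top"); im=c["pixels"]
H,Sa,V=[x.astype(int) for x in cv2.split(cv2.cvtColor(im,cv2.COLOR_BGR2HSV))]
print("coaster",cv2.minAreaRect(np.float32(onz(c,cv2.convexHull(blob(c,(H>8)&(H<22)&(Sa>100),(371,221))).reshape(-1,2),.008))))
for n,px,z,r in(("smalls",(457,253),.017,.06),("cup",(462,253),.061,.027)): print(n,*hough(c,px,z,r))
pick((.4936,.1312),.012+.026,ANY,30)
```

```text
near t 45.4 tcp [ 0.3986 -0.3248  0.0326] op 0.573 grip 15.0 F [ 0.2  0.3 -1.6]
down t 47.2 tcp [ 0.3989 -0.3251  0.0269] op 0.577 grip 15.0 F [-2.1  2.8  7.1]
released t 49.5 tcp [ 0.3981 -0.3242  0.2281] op 0.998 grip 0.0 F [-0.7 -0.4  0.8]
coaster ((0.47074225544929504, -0.12337980419397354), (0.09838461875915527, 0.09860801696777344), 25.1406192779541)
smalls [455.75 252.75] [ 0.39864634 -0.32458361]
cup [461.25 252.25] [ 0.39947195 -0.3238085 ]
gripped t 54.7 tcp [0.4938 0.1312 0.0382] op 0.673 grip 30.0 F [ 0.4 -0.2  1.6]
lifted t 56.1 tcp [0.4925 0.1312 0.2281] op 0.675 grip 30.0 F [-0.2  1.  -2.3]
```

Run:
```python
from act import *
from meas import *
place((.4708,-.1236),.008+.026,ANY,1.,0.)
bot.goto([.30,0.12,.35],best([.30,.12,UP],ANY))
c=bot.read_camera("top"); cv2.imwrite("pics/t3.png",cv2.resize(c["pixels"][110:305,130:490],None,fx=2.2,fy=2.2))
for n,px,z,r in(("can",(376,217),.100,.0315),("mug",(163,262),.097,.031),("bigs",(171,262),.02,.078),("lid",(450,152),.078,.073),("cup",(461,252),.061,.027)): print(n,*hough(c,px,z,r))
s=bot.read_camera("scene"); cv2.imwrite("pics/s3.png",cv2.resize(s["pixels"][140:420,100:500],None,fx=2,fy=2)); print(bot.current_clock())
```

```text
near t 58.6 tcp [ 0.4706 -0.1235  0.0396] op 0.676 grip 30.0 F [ 0.3  0.4 -1.7]
down t 60.1 tcp [ 0.471  -0.1237  0.0342] op 0.673 grip 30.0 F [-0.5 -0.5  0.9]
released t 62.2 tcp [ 0.4699 -0.1231  0.228 ] op 1.001 grip 0.0 F [ 0.2 -0.2 -0.4]
can [375.5  217.25] [ 0.47175214 -0.12235087]
mug [160.   261.75] [0.3655911  0.34590351]
bigs [170.5 261.5] [0.36526829 0.34529284]
lid [450.75 151.25] [ 0.62611232 -0.29340082]
cup [460.75 252.  ] [ 0.40001764 -0.32265748]
63.55
```

View pics/t3.png

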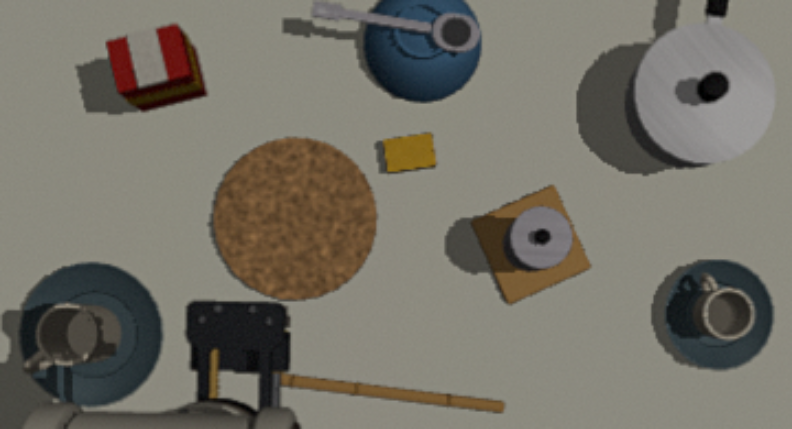

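View pics/s3.png

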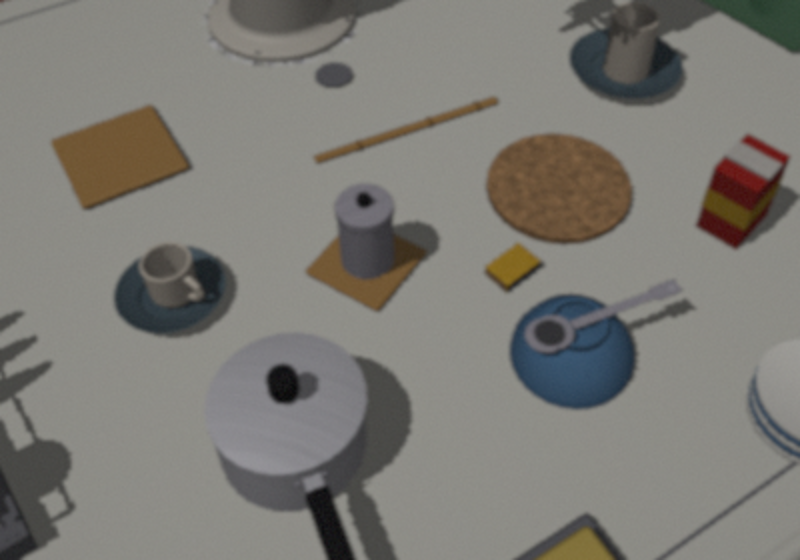

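Both views show every piece centred on its own stand, the mat (crop 295,218) empty and the spoon where it was.

```bash
python3 -c "
from workcell import bot
bot.hold(.3); print(bot.job_done())"
```

```text
the job is handed in; nothing more can be done
None
```

I handed the job in at about 64 s; the final pictures showed the mug, cup, canister and lid upright and centred on their places (each within about 3 mm, except that the lid was only seen sitting level on the pan), with the mat empty and the spoon untouched, though no verdict was returned.

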